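# Sort cut tube spacers by length and clamp the middle one in the drilling jig

## Task

Sort the cut aluminium tube spacers by length: lay all short ones in the narrower tray and all long ones in the wider tray, flat on the tray floor, side by side across the row. Find the one middle-length spacer that fits between the end stops of the drilling jig, lay it there flat, then slide the jaw by its black knob until the spacer is clamped against the fence, and let go. Leave the tape measure where it is.

Things in the scene. Friction and masses are not known exactly. Their poses are not given: they have to be found in the camera images.
- long_1_mid (a point): a long spacer: piece of bare aluminium square tube, 100 mm long and 30 x 30 mm across, 130 g, lying on one of its sides. This is its centre, 15 mm above its underside; x along its length, y across it, z up. It may be absent.
- short_1_mid (a point): a short spacer: piece of bare aluminium square tube, 60 mm long and 30 x 30 mm across, 130 g, lying on one of its sides. This is its centre, 15 mm above its underside; x along its length, y across it, z up. It may be absent.
- middle_mid (a point): the one middle-length spacer: piece of bare aluminium square tube, 80 mm long and 30 x 30 mm across, 130 g, lying on one of its sides. This is its centre, 15 mm above its underside; x along its length, y across it, z up.
- short_2_mid (a point): a short spacer: piece of bare aluminium square tube, 60 mm long and 30 x 30 mm across, 130 g, lying on one of its sides. This is its centre, 15 mm above its underside; x along its length, y across it, z up. It may be absent.
- long_2_mid (a point): a long spacer: piece of bare aluminium square tube, 100 mm long and 30 x 30 mm across, 130 g, lying on one of its sides. This is its centre, 15 mm above its underside; x along its length, y across it, z up. It may be absent.
- short_3_mid (a point): a short spacer: piece of bare aluminium square tube, 60 mm long and 30 x 30 mm across, 130 g, lying on one of its sides. This is its centre, 15 mm above its underside; x along its length, y across it, z up. It may be absent.
- row_short_floor (a point): row for short spacers: fixed shallow wooden tray, inside 72 mm along x, 152 mm along y; walls 8 mm thick stand 10 mm above its floor, which is 5 mm above the bench. Point: centre of the floor, z up. Spacers lie side by side, lengths along x; the row runs along y and holds three with finger room at y = -57, 0, +57 mm.
- row_long_floor (a point): row for long spacers: fixed shallow wooden tray, inside 112 mm along x, 152 mm along y; walls 8 mm thick stand 10 mm above its floor, which is 5 mm above the bench. Point: centre of the floor, z up. Spacers lie side by side, lengths along x; the row runs along y and holds three with finger room at y = -57, 0, +57 mm.
- jig_seat (a point): drilling jig: fixed steel plate 130 x 116 mm, top 8 mm above the bench; fence on its +y side and two end stops 90 mm apart along x, 24 mm deep, all 10 mm high. Point on the plate under the centre of a middle spacer clamped at the fence: x along the spacer, y to the fence (its face 15 mm away), z up. Lay the spacer down a few mm short of the fence; the jaw pushes it home.
- jaw (a joint): travel in m of the jig's sliding jaw to the fence, along +y of jig_seat: 0 open (58 mm gap to the fence); meets a spacer at the fence at 0.028; ends at 0.0295. About 3 N of friction; stays where left. Jaw 86 mm long, 28 mm deep, 10 mm high.
- jaw_grip (a point): black upright knob of the jaw, 16 mm in diameter, from 24 to 50 mm above the bench, 17 mm behind the jaw's front face: centre of its grip, 37 mm above the bench; it moves with the jaw. Axes as jig_seat.
- tape_measure: yellow tape measure standing on the bench, 41 x 89 x 65 mm, a bystander; origin at the centre of its underside
- bread_maker: big white bread maker that stands fixed at the back between the trays and the jig, 326 mm deep along its x, 268 mm wide along its y, 255 mm high; origin at the centre of its underside. An obstacle: carry things round in front of it (draw back to about 0.40 m from the base axis, then swing), not through it

How it is judged (in metres and radians):
On the way, in this order (a step that is already met when the one before it is completed fails the run):
1. the middle-length spacer lies flat in the jig between the end stops, on the fence side of the jaw (x of middle_mid in the frame of jig_seat between -0.008 and 0.008 m and y of middle_mid in the frame of jig_seat between -0.03 and 0.004 m and z of middle_mid in the frame of jig_seat between 0.01 and 0.02 m and angle between the x axis of middle_mid and the x axis of jig_seat, either way round below 0.2 rad), for 0.2 s.
2. the jaw is slid against the spacer, which is held at the fence (value of joint jaw above 0.0255 m and x of middle_mid in the frame of jig_seat between -0.008 and 0.008 m and y of middle_mid in the frame of jig_seat between -0.004 and 0.004 m and z of middle_mid in the frame of jig_seat between 0.01 and 0.02 m and angle between the x axis of middle_mid and the x axis of jig_seat, either way round below 0.2 rad), for 0.2 s.
At the end, for the whole second after the job is handed in: Short spacers in the narrower tray, long ones in the wider: flat on the floor (5 mm), inside the walls, within 0.2 rad of square across the row. The middle one in the jig between the stops, within 4 mm of the fence and 0.2 rad of its line; jaw within 2.5 mm of it; all at rest (all of step 2 and x of short_1_mid in the frame of row_short_floor between -0.0085 and 0.0085 m and y of short_1_mid in the frame of row_short_floor between -0.064 and 0.064 m and z of short_1_mid in the frame of row_short_floor between 0.01 and 0.02 m and angle between the x axis of each of short_1_mid, short_2_mid, short_3_mid and the x axis of row_short_floor, either way round below 0.2 rad and linear speed of each of short_1, short_2, short_3, long_1, long_2, middle below 0.02 m/s and x of short_2_mid in the frame of row_short_floor between -0.0085 and 0.0085 m and y of short_2_mid in the frame of row_short_floor between -0.064 and 0.064 m and z of short_2_mid in the frame of row_short_floor between 0.01 and 0.02 m and x of short_3_mid in the frame of row_short_floor between -0.0085 and 0.0085 m and y of short_3_mid in the frame of row_short_floor between -0.064 and 0.064 m and z of short_3_mid in the frame of row_short_floor between 0.01 and 0.02 m and x of long_1_mid in the frame of row_long_floor between -0.0085 and 0.0085 m and y of long_1_mid in the frame of row_long_floor between -0.064 and 0.064 m and z of long_1_mid in the frame of row_long_floor between 0.01 and 0.02 m and angle between the x axis of each of long_1_mid, long_2_mid and the x axis of row_long_floor, either way round below 0.2 rad and x of long_2_mid in the frame of row_long_floor between -0.0085 and 0.0085 m and y of long_2_mid in the frame of row_long_floor between -0.064 and 0.064 m and z of long_2_mid in the frame of row_long_floor between 0.01 and 0.02 m); the robot touches nothing.
It fails at once if the tape measure is moved by more than 4 cm (distance of tape_measure from where it was at the start of the episode above 0.04 m).
Of short_1, short_2, short_3, long_1, long_2 only 3 to 5 are there at a start; the rules pass over those that are not, and their reading is None.
At some moment in a run one of short_1, short_2, short_3, long_1, long_2 may be knocked a few centimetres aside while the robot is not near it.
Once in a run the grip may slacken for a moment while it holds something.
It also fails if it takes over 210 s, if anything falls off the work surface, if the arm or the gripper's body presses on something with over 40 N, if the wrist force passes 120 N, or if a joint passes its speed limit or range.

## Robot

A 6-joint arm with a two-finger parallel gripper is mounted at the origin on a cart in front of the work surface, level with it; the furniture and walls round the work are solid. World frame = base frame: x ahead of the robot, y to its left, z up, the work surface at z = 0. Lengths are in mm, angles in degrees, forces in N, time in s.
With the tool pointing down it reaches from about 275 to 1000 mm from the base axis. Payload 8.4 kg.
Tool frame: the origin (TCP) lies between the finger pads; the fingertips stand 17 mm ahead of it and the grasp point (between the pads) lies 2 mm behind it (arm.tip_reach is the distance from the TCP to the fingertips, in mm); z points along the fingers, y is the line along which they close (so a half turn about z gives the same grasp; the last joint's range is limited). The gripper opens to 85 mm and grips with 20 to 120 N. Pads are 22 mm wide; open, the fingers measure 114 mm over their backs; the gripper's body (76 mm by 85 mm) begins 54 mm behind the grasp point. The pads swing forward as they close: fully open they stand 13 mm farther back than shut.
Start: joints at [-66.2, 20.225, 93.587, -0, 66.188, -0.138], TCP at [253.593, -571.243, 248.281] pointing down, gripper open.
Joint ranges: [-150.9, 150.9], [-52.94, 120.26], [3.33, 152.33], [-74.26, 254.26], [0, 154.13], [-172.89, 172.89]. Speed limits (degrees/s): [127.2, 127.2, 159.86, 180, 180, 180].

## Interface

Orientations are given as a 3x3 rotation matrix whose columns are the frame's x, y, z axes.
In Python, from station import arm gives the robot as it stands. The module is installed in compiled form; this text tells all that it offers.
- The arm moves only by the tool drive_tool, never from a script. Its argument "motion" is a list that holds one entry, the list of rows, each a list of 7 numbers: the shift along the tool's x, y, z in m, then the turn, a rotation vector about the tool's x, y, z in degrees, then the finger opening in m, from 0 to 0.0854. A call has 1 to 12 rows; each row is the pose to reach, as a shift and turn from the pose commanded when the call began, along the tool's axes at that moment; what a row does not reach only later rows make up. A row lasts 1/8 s, in which the tool goes at most 62.5 mm and 10.7 degrees, less where a joint would pass 70% of its speed; a pose out of reach is approached as far as the arm can. A call with a gripper value outside its range is refused whole. The fingers move at their own pace and stop on an object; the grip force is fixed at half the most. Time passes only in rows, so rows that repeat a pose let the fingers close. It gives the time, the measured TCP pose, the force, the opening and the grip force at its end, in the units of the state.
- arm.get_state(): the state, without advancing time (a new reading comes with each control period).
- arm.capture(name): name is "scene" or "top" or "wrist"; returns a dict with "frame" (384x512x3 uint8, blue, green, red), "depth" (384x512 float32, mm along the optical axis (not along the pixel's ray), 0 where there is no reading), "vertical_fov" (degrees; the focal length in pixels is half the picture's height over the tangent of half this angle, whatever the lens; pixels are square), "cx", "cy" (the principal point, pixels), "xyz" and "orientation" of the camera in the world. Camera axes: x right, y down, z forward; pixel columns grow to the right and rows downward; lengths in mm; the calibration is good to about 2 mm. A picture is of the moment at which its call begins.
- arm.hand_in(): hands the job in; it is judged then, once.
Trained networks look in a picture, given as the dict that the camera call returned (one of the last four; its "shot" number tells which), for a name from the list of things; names that differ only in an ending like _2 or _b are one class to them, and where a whole thing is asked for, a point or a joint stands for the part that bears it (a point fixed in the world has none). Each returns a list of dicts, best first, with "confidence" (0 to 1); they miss things now and then, are a little off and sometimes report something else, mostly with a low value. They report only what shows in the picture. A call takes as long as a camera call.
- arm.spot_in(picture, query): "box" ([centre column, centre row, width, height] as shares, 0 to 1, of the picture: columns of its width, rows of its height, round what is visible of it).
- arm.pinpoint(picture, query): "centre" ([column, row] as shares, 0 to 1, of the picture: columns of its width, rows of its height: a listed point, or the origin of a listed thing).
The state is a dict: "t": time; "joint_pos": joint angles; "joint_vel": joint speeds; "joint_torque": joint torques, N m; "eef_pos": TCP position; "ee_rot": TCP orientation; "force": force on the tool from outside, world axes, zero at the start; "ft_torque": the same for the moment, N m; "opening": finger opening in mm; "finger_force": force on a finger pad.
Only numpy, scipy, OpenCV 4.12 (cv2) and the standard library are available. Lean on these libraries where they do the work, as an engineer would, in place of code of your own. Each camera call takes 0.05 s, during which the arm holds its last target. There are 200 camera calls.

## Working session

There is one attempt and no reset: what is moved stays moved. The work goes in short steps, Python scripts to look and compute and a tool call to move; the robot and the scene stay as the last step left them, time stands still between calls to the robot, and variables do not carry over. Pictures are saved under pics/ and viewed, at most 14 in all, crops included, and the job is handed in when it is done.

Besides the shell and the picture viewer there is one more tool, called after "Emit:" by a JSON object that holds its "api" and its "payload", one argument or row to a line. drive_tool: Moves the arm, as the interface text tells. Its arguments: {"type":"object","properties":{"motion":{"type":"array","items":{"type":"array","items":{"type":"array","items":{"type":"number"}}}}},"required":["motion"]}

```bash
mkdir -p pics
cat > h.py <<'E'
import numpy as np, cv2
from station import arm
def proj(p,uv,z=None):
    """pixel -> world on plane z (mm), or by depth if z None"""
    h,w=p["frame"].shape[:2]; f=h/2/np.tan(np.radians(p["vertical_fov"])/2)
    d=np.array([(uv[0]-p["cx"])/f,(uv[1]-p["cy"])/f,1.]); R=np.array(p["orientation"]); o=np.array(p["xyz"])
    r=R@d
    if z is None:
        return o+r*p["depth"][int(uv[1]),int(uv[0])]
    return o+r*(z-o[2])/r[2]
def cloud(p):
    h,w=p["frame"].shape[:2]; f=h/2/np.tan(np.radians(p["vertical_fov"])/2)
    u,v=np.meshgrid(np.arange(w),np.arange(h)); D=p["depth"]
    c=np.stack([(u-p["cx"])/f*D,(v-p["cy"])/f*D,D],-1)
    return c@np.array(p["orientation"]).T+np.array(p["xyz"])
E
python3 - <<'E'
from h import *
for n in ["scene","top"]:
    p=arm.capture(n); cv2.imwrite(f"pics/{n}0.png",p["frame"])
    print(n,p["xyz"],p["vertical_fov"],np.round(p["orientation"],2).tolist())
    for q in ["long_1_mid","short_1_mid","middle_mid","row_short_floor","row_long_floor","jig_seat","jaw_grip","tape_measure","bread_maker"]:
        for r in arm.pinpoint(p,q)[:5]:
            uv=np.array(r["centre"])*[512,384]
            z={"_mid":15}.get(q[-4:],5)
            if q=="jaw_grip": z=37
            print(q,round(r["confidence"],2),uv.round(),proj(p,uv,z).round(),proj(p,uv).round())
E
```

```text
scene [ 689.17287379 -767.48126733  822.43119519] 54.239203419849005 [[0.97, 0.18, -0.19], [0.26, -0.71, 0.66], [-0.02, -0.69, -0.73]]
middle_mid 0.76 [233. 283.] [ 503. -321.   15.] [ 506. -330.   30.]
row_short_floor 0.93 [259. 161.] [450. 144.   5.] [450. 145.   5.]
row_long_floor 0.57 [251. 130.] [377. 301.   5.] [376. 304.   3.]
jig_seat 0.65 [293. 279.] [ 642. -268.    5.] [ 642. -270.    9.]
jaw_grip 0.85 [274. 278.] [ 599. -297.   37.] [ 599. -302.   45.]
tape_measure 0.83 [235. 189.] [411.  -1.   5.] [420. -28.  33.]
top [ 399.05937187  -73.02641799 1434.50765708] 49.66940006604706 [[-0.01, -1.0, 0.08], [-1.0, 0.01, 0.01], [-0.01, -0.08, -1.0]]
short_1_mid 0.26 [309. 152.] [ 650. -272.   15.] [ 651. -273.    7.]
middle_mid 0.54 [321. 193.] [ 506. -310.   15.] [ 505. -308.   28.]
row_short_floor 0.64 [186. 206.] [468. 156.   5.] [468. 155.   9.]
row_long_floor 0.73 [148. 237.] [366. 285.   5.] [366. 286.   1.]
jig_seat 0.58 [309. 154.] [ 643. -272.    5.] [ 643. -272.    8.]
jaw_grip 0.54 [315. 163.] [ 606. -290.   37.] [ 609. -293.   19.]
jaw_grip 0.48 [231. 221.] [416.  -3.  37.] [416.  -4.  60.]
tape_measure 0.59 [232. 222.] [411.  -3.   5.] [411.  -6.  67.]
```

View pics/scene0.png

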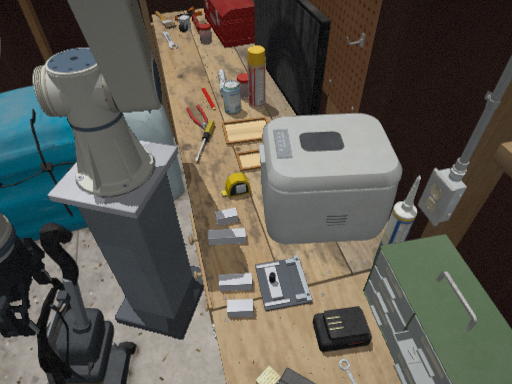

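View pics/top0.png

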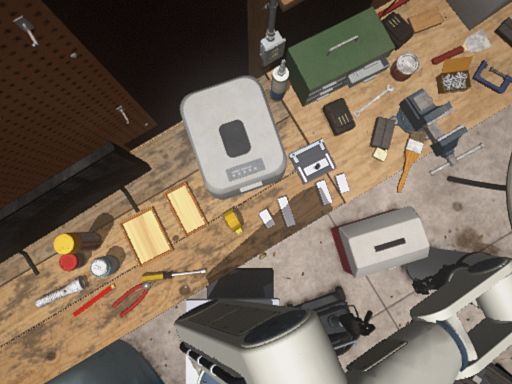

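The scene view shows four grey tubes at about (228,215), (227,236), (235,282) and (240,308). The jig is at (285,283), the tape at (235,185) and the trays at (245,130) and (250,158). The top view shows the same four, with trays at (147,235) and (186,208) and the jig at (313,160). Next I'll fit the rectangles from depth.

```bash
cat >> h.py <<'E'
def rects(p,zlo,zhi,amin=800,amax=5000,xr=(250,800),yr=(-600,500),px=1.0):
    """rectangles of blobs in a height band, in a world raster (mm)"""
    c=cloud(p); ok=(p["depth"]>0)&(c[...,2]>zlo)&(c[...,2]<zhi)&(c[...,0]>xr[0])&(c[...,0]<xr[1])&(c[...,1]>yr[0])&(c[...,1]<yr[1])
    n,l,s,_=cv2.connectedComponentsWithStats(ok.astype(np.uint8),connectivity=4); out=[]
    for i in range(1,n):
        if s[i,4]<25: continue
        q=c[l==i]; (x,y),(w,h),a=cv2.minAreaRect(q[:,:2].astype(np.float32))
        if w<h: w,h,a=h,w,a+90
        a=(a+90)%180-90
        if amin<w*h<amax*2: out.append((round(x),round(y),round(w),round(h),round(a,1),round(float(np.median(q[:,2])),1),s[i,4]))
    return out
E
python3 - <<'E'
from h import *
for n in ["scene","top"]:
    p=arm.capture(n)
    print(n); [print(r) for r in rects(p,22,38)]
    print("low"); [print(r) for r in rects(p,3.,20,2000,12000,px=1)]
p=arm.capture("top")
cv2.imwrite("pics/topz.png",cv2.resize(p["frame"][130:280,100:370],None,fx=2.9,fy=2.9,interpolation=cv2.INTER_CUBIC))
E
```

```text
scene
(363, 454, 63, 29, 19.6, 30.3, np.int32(60))
(284, 392, 59, 25, 28.1, 30.4, np.int32(62))
(424, -18, 72, 27, 10.6, 30.1, np.int32(97))
(422, -122, 60, 34, 29.3, 30.0, np.int32(209))
(445, -189, 100, 33, 18.6, 29.9, np.int32(392))
(678, -150, 251, 29, 10.7, 30.3, np.int32(292))
(508, -318, 79, 33, 18.7, 30.0, np.int32(408))
(539, -381, 59, 33, 17.1, 30.1, np.int32(354))
(745, -409, 100, 48, -20.3, 32.0, np.int32(174))
(690, -498, 72, 31, 15.4, 26.1, np.int32(321))
low
(364, 461, 66, 35, 28.7, 11.3, np.int32(61))
(417, 133, 94, 80, -65.5, 6.8, np.int32(428))
(417, -21, 86, 31, 5.0, 10.0, np.int32(123))
(618, -281, 136, 119, -63.8, 9.4, np.int32(2074))
top
(713, -529, 115, 63, -15.8, 27.3, np.int32(519))
(636, -516, 32, 28, -29.0, 24.8, np.int32(47))
(538, -381, 60, 30, 14.2, 31.0, np.int32(162))
(508, -318, 79, 31, 17.7, 30.9, np.int32(216))
(445, -189, 99, 30, 17.9, 30.7, np.int32(259))
(422, -122, 60, 30, 30.0, 30.8, np.int32(155))
low
(761, -577, 68, 41, 7.0, 14.5, np.int32(124))
(622, -289, 150, 127, -62.6, 10.5, np.int32(1054))
(457, 153, 185, 108, 28.6, 7.9, np.int32(1155))
(488, 342, 89, 24, 36.4, 13.5, np.int32(122))
```

View pics/topz.png

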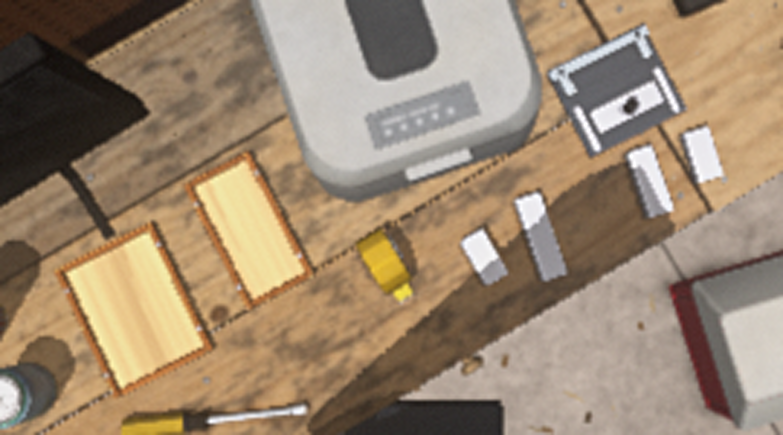

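The enlarged top view shows the four tubes: short at (485,255), long at (540,235), middle at (650,180) and short at (703,153). The jig's fence is on its upper side, from (555,80) to (650,35), with the knob at (630,104). The narrow tray is at (250,228) and the wide one at (135,307). Tray and jig x axes are at about -63°.

```bash
cat >> h.py <<'E'
from scipy.spatial.transform import Rotation as Ro
def rel(xyz,yaw_y,show=True):
    """shift (m) and turn (deg) in tool axes to reach TCP xyz (mm), tool down, tool-y along yaw_y deg (or half turn)"""
    s=arm.get_state(); R=np.array(s["ee_rot"]); p=np.array(s["eef_pos"])
    cur=np.degrees(np.arctan2(R[1,1],R[0,1])); d=(yaw_y-cur+90)%180-90
    a=np.radians(cur+d); y=np.array([np.cos(a),np.sin(a),0]); z=np.array([0,0,-1.]); T=np.stack([np.cross(y,z),y,z],1)
    sh=R.T@(np.array(xyz)-p)/1000; rv=Ro.from_matrix(R.T@T).as_rotvec(degrees=True)
    print("t",round(s["t"],2),"pos",p.round(1),"yaw_y",round(cur,1),"J",np.round(s["joint_pos"],0),"open",round(s["opening"],1),"F",np.round(s["force"],1))
    print("shift",sh.round(4),"turn",rv.round(1),"alt turn z",round(rv[2]-np.sign(rv[2])*180,1))
E
python3 - <<'E'
from h import *
print(arm.tip_reach, np.round(arm.get_state()["ee_rot"],3).tolist())
rel([508,-318,180],108)
p=arm.capture("wrist"); print(p["xyz"],np.round(p["orientation"],2).tolist(),p["vertical_fov"])
E
```

```text
17.0 [[0.914, 0.406, -0.0], [0.406, -0.914, -0.0], [-0.0, 0.0, -1.0]]
t 1.15 pos [ 253.6 -571.3  248.3] yaw_y -66.1 J [-66.  20.  94.  -0.  66.  -0.] open 85.2 F [0.5 0.3 0.6]
shift [ 0.3353 -0.1283  0.0683] turn [0.  0.  5.9] alt turn z -174.1
[ 314.17688053 -544.20022047  373.85545937] [[0.41, -0.88, -0.24], [-0.91, -0.39, -0.11], [-0.0, 0.26, -0.96]] 58.23621316135319
```

Emit:
{"api": "drive_tool", "payload": {
  "motion": [
    [[0.04,-0.015,0.008,0,0,0.7,0.085],[0.085,-0.032,0.017,0,0,1.5,0.085],[0.13,-0.05,0.026,0,0,2.3,0.085],[0.175,-0.067,0.035,0,0,3,0.085],[0.22,-0.084,0.044,0,0,4,0.085],[0.265,-0.1,0.053,0,0,5,0.085],[0.3,-0.115,0.061,0,0,5.5,0.085],[0.325,-0.125,0.066,0,0,5.9,0.085],[0.335,-0.128,0.068,0,0,5.9,0.085],[0.335,-0.128,0.068,0,0,5.9,0.085]]
  ]
}}

```text
t: 2.45
eef_pos: [507.9, -318.4, 180.2]
ee_rot: [[0.951, 0.311, -0.0], [0.311, -0.951, -0.0], [-0.0, 0.0, -1.0]]
force: [-0.8, -0.8, 0.6]
opening: 85.1
finger_force: 0.0
```

Run:
```python
from h import *
rel([508,-318,15],108)
p=arm.capture("wrist"); cv2.imwrite("pics/w1.png",p["frame"]); print(p["xyz"])
[print(r) for r in rects(p,22,38)]
for q in ["middle_mid","jig_seat","jaw_grip","short_1_mid"]:
    for r in arm.pinpoint(p,q)[:3]:
        uv=np.array(r["centre"])*[512,384]; print(q,round(r["confidence"],2),uv.round(),proj(p,uv,{"middle_mid":15,"short_1_mid":15,"jig_seat":8}.get(q,37)).round(1))
```

```text
t 2.45 pos [ 507.9 -318.4  180.2] yaw_y -71.9 J [-32.  22. 100.  -0.  58.  40.] open 85.1 F [-0.8 -0.8  0.6]
shift [ 0.0002 -0.0003  0.1652] turn [0.  0.  0.1] alt turn z -179.9
[ 571.00992615 -297.66624202  305.80562906]
(507, -317, 80, 30, 17.3, 29.9, np.int32(3429))
(538, -380, 60, 31, 16.2, 29.8, np.int32(2752))
(445, -188, 100, 31, 17.9, 29.8, np.int32(4506))
(422, -122, 60, 30, 28.7, 29.6, np.int32(1788))
middle_mid 0.63 [257. 181.] [ 505.7 -318.4   15. ]
jig_seat 0.53 [ 95. 202.] [ 440.7 -186.1    8. ]
jaw_grip 0.9 [264.  66.] [ 595.  -295.5   37. ]
```

View pics/w1.png

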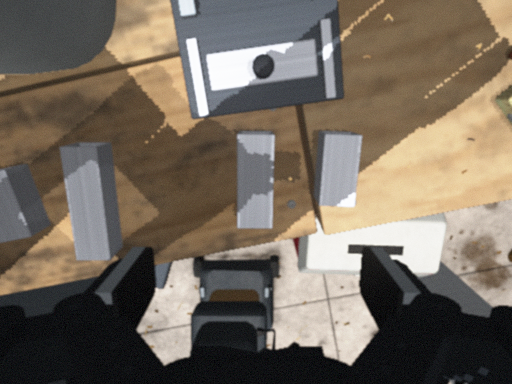

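The wrist view shows the middle tube at (255,180), a short one at (338,168), the long one at (90,200), another short one at (15,200) and the jig knob at (263,66). It agrees with the depth fits. I'll grip the middle tube high so the fingers clear the fence.

Emit:
{"api": "drive_tool", "payload": {
  "motion": [
    [[0,-0.001,0.02,0,0,0.7,0.06],[0,-0.001,0.05,0,0,0.7,0.06],[0,-0.001,0.08,0,0,0.7,0.06],[0,-0.001,0.105,0,0,0.7,0.06],[0,-0.001,0.125,0,0,0.7,0.06],[0,-0.001,0.14,0,0,0.7,0.06],[0,-0.001,0.149,0,0,0.7,0.06],[0,-0.001,0.15,0,0,0.7,0.06],[0,-0.001,0.15,0,0,0.7,0.02],[0,-0.001,0.15,0,0,0.7,0.02],[0,-0.001,0.15,0,0,0.7,0.02],[0,-0.001,0.15,0,0,0.7,0.02]]
  ]
}}

```text
t: 4.2
eef_pos: [508.1, -317.7, 31.3]
ee_rot: [[0.955, 0.298, 0.001], [0.298, -0.955, -0.001], [0.001, 0.001, -1.0]]
force: [-1.2, 1.0, 6.9]
opening: 28.3
finger_force: 60.6
```

Emit:
{"api": "drive_tool", "payload": {
  "motion": [
    [[0,0,0,0,0,0,0.02],[0,0,0,0,0,0,0.02],[0,0,0,0,0,0,0.02],[0,0,-0.01,0,0,0,0.02],[0,0,-0.03,0,0,0,0.02],[0,0,-0.05,0,0,0,0.02],[0,0,-0.07,0,0,0,0.02],[0,0,-0.08,0,0,0,0.02],[0,0,-0.08,0,0,0,0.02]]
  ]
}}

```text
t: 5.32
eef_pos: [508.0, -317.7, 111.5]
ee_rot: [[0.955, 0.298, 0.002], [0.298, -0.955, -0.001], [0.001, 0.002, -1.0]]
force: [0.7, -0.1, -2.6]
opening: 28.4
finger_force: 59.7
```

Run:
```python
from h import *
p=arm.capture("wrist"); cv2.imwrite("pics/w2.png",p["frame"])
# jig: plate and raised parts from wrist cloud
c=cloud(p); 
for lo,hi in [(6,10.5),(15,20)]:
    print(lo,[r for r in rects(p,lo,hi,300,12000,xr=(520,760),yr=(-400,-170))])
for q in ["jig_seat","jaw_grip"]:
    for r in arm.pinpoint(p,q)[:3]:
        uv=np.array(r["centre"])*[512,384]; print(q,round(r["confidence"],2),uv.round(),proj(p,uv,8 if q=="jig_seat" else 37).round(1))
```

```text
6 [(600, -292, 130, 76, -64.3, 8.0, np.int32(13595))]
15 [(597, -293, 86, 28, -64.3, 18.4, np.int32(6226))]
jaw_grip 0.72 [262.  55.] [ 594.3 -293.8   37. ]
```

View pics/w2.png

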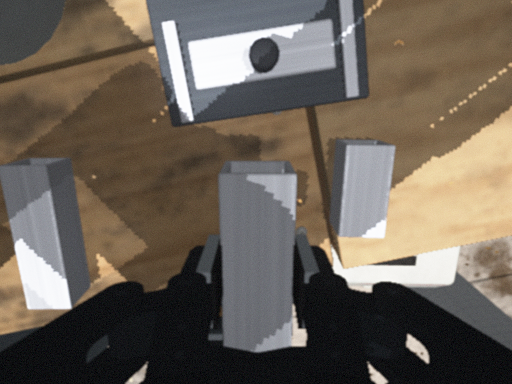

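The wrist view shows the middle tube held level at (257,260) with the jaw centre at (263,55). The fitted jaw (597,-293, -64.3°) and the knob both put the seat at (648.5,-268.4).

Run:
```python
from h import *
rel([641.2,-271.8,150],-154.3)
p=arm.capture("scene"); c=cloud(p); m=(p["depth"]>0)&(c[...,2]>60)&(c[...,2]<250)&(c[...,0]>450)&(c[...,0]<800)&(c[...,1]<-60)&(c[...,1]>-230)
q=c[m]; n=np.array([.434,-.901]); s=q[:,:2]@n; print("bread face max along jig x",np.percentile(s,[50,95,99]), "seat", np.array([648.5,-268.4])@n)
p=arm.capture("top"); c=cloud(p); m=(p["depth"]>0)&(c[...,2]>240)&(c[...,2]<270)&(c[...,0]>400)&(c[...,0]<900)&(abs(c[...,1])<200)
print(cv2.minAreaRect(c[m][:,:2].astype(np.float32)))
```

```text
t 5.47 pos [ 507.1 -317.1  109.7] yaw_y -72.7 J [-32.  27. 103.   0.  50.  40.] open 28.9 F [-0.  -0.4 -1.8]
shift [ 0.1415 -0.0033 -0.0404] turn [-0.   0.1 81.6] alt turn z -98.4
bread face max along jig x [427.71636026 447.40266487 450.75717161] seat 523.2774
((733.9449462890625, -36.293548583984375), (428.51708984375, 345.0831298828125), 22.560976028442383)
```

Emit:
{"api": "drive_tool", "payload": {
  "motion": [
    [[0,0,-0.02,0,0,6,0.02],[0.005,0,-0.04,0,0,14,0.02],[0.02,0,-0.04,0,0,22,0.02],[0.035,0,-0.04,0,0,30,0.02],[0.05,-0.001,-0.04,0,0,38,0.02],[0.07,-0.002,-0.04,0,0,46,0.02],[0.09,-0.002,-0.04,0,0,55,0.02],[0.11,-0.003,-0.04,0,0,64,0.02],[0.125,-0.003,-0.04,0,0,72,0.02],[0.137,-0.003,-0.04,0,0,79,0.02],[0.1415,-0.003,-0.04,0,0,81.6,0.02],[0.1415,-0.003,-0.04,0,0,81.6,0.02]]
  ]
}}

```text
t: 7.08
eef_pos: [641.6, -272.1, 149.3]
ee_rot: [[0.435, -0.9, -0.001], [-0.9, -0.435, 0.001], [-0.001, 0.001, -1.0]]
force: [-1.1, 0.2, -1.0]
opening: 28.6
finger_force: 59.7
```

Run:
```python
from h import *
rel([641.2,-271.8,40],-154.3)
p=arm.capture("wrist"); cv2.imwrite("pics/w3.png",p["frame"])
for lo,hi in [(6,10.5),(15,21)]:
    print(lo,[r for r in rects(p,lo,hi,200,12000,xr=(520,760),yr=(-400,-170))])
```

```text
t 7.08 pos [ 641.6 -272.1  149.3] yaw_y -154.2 J [-23.  32.  88.   0.  60. 131.] open 28.6 F [-1.1  0.2 -1. ]
shift [-0.0003  0.0002  0.1093] turn [0.  0.1 0.1] alt turn z -179.9
6 [(614, -293, 115, 101, -64.3, 7.9, np.int32(7373)), (674, -268, 106, 2, -64.6, 7.5, np.int32(248))]
15 [(668, -302, 52, 35, -64.4, 17.9, np.int32(1503)), (597, -293, 86, 28, -64.4, 18.3, np.int32(3370))]
```

View pics/w3.png

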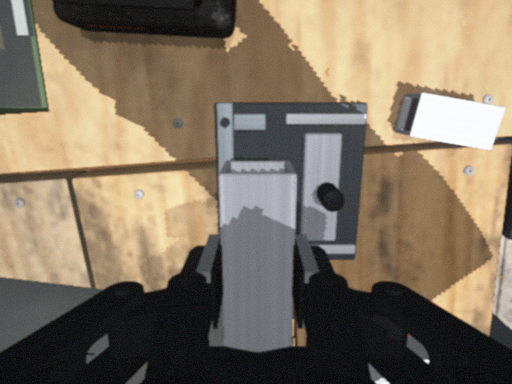

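The wrist view shows the tube over the jig at (257,255). The fence runs along column 225, an end stop is at (250,121) and the jaw at (322,185). The fence looks slightly closer than I worked out, so I'll measure it.

Run:
```python
from h import *
p=arm.capture("wrist"); c=cloud(p)
d=np.radians(-64.3); ex=np.array([np.cos(d),np.sin(d)]); ey=np.array([-ex[1],ex[0]])
for v in [118,122,130,150,180,200]:
    r=c[v,205:375]; rel_=r[:,:2]-[648.5,-268.4]
    print(v,[(205+i,round(float(rel_[i]@ex)),round(float(rel_[i]@ey)),round(float(r[i,2]))) for i in range(0,170,3)][:55:1] if v in(122,) else [(205+i,round(float(rel_[i]@ey)),round(float(r[i,2]))) for i in range(0,40,2)] )
```

```text
118 [(205, 32, -1), (207, 31, -1), (209, 29, 0), (211, 28, -1), (213, 26, 1), (215, 23, 8), (217, 21, 17), (219, 19, 17), (221, 18, 18), (223, 16, 20), (225, 15, 20), (227, 13, 21), (229, 12, 18), (231, 10, 19), (233, 9, 17), (235, 7, 19), (237, 6, 19), (239, 5, 18), (241, 3, 19), (243, 2, 19)]
122 [(205, 49, 32, 0), (208, 50, 30, 1), (211, 49, 28, 0), (214, 50, 25, 1), (217, 51, 21, 18), (220, 51, 18, 20), (223, 51, 16, 19), (226, 51, 14, 21), (229, 51, 12, 20), (232, 51, 10, 19), (235, 51, 8, 18), (238, 51, 5, 18), (241, 51, 3, 17), (244, 51, 1, 18), (247, 51, -1, 19), (250, 51, -3, 18), (253, 51, -6, 18), (256, 51, -8, 17), (259, 51, -10, 19), (262, 51, -12, 18), (265, 51, -14, 18), (268, 50, -17, 7), (271, 50, -19, 8), (274, 50, -21, 8), (277, 50, -24, 9), (280, 50, -26, 8), (283, 50, -28, 9), (286, 50, -30, 12), (289, 50, -32, 12), (292, 50, -35, 12), (295, 50, -37, 12), (298, 50, -39, 11), (301, 50, -41, 12), (304, 50, -43, 14), (307, 50, -46, 12), (310, 50, -48, 12), (313, 50, -50, 12), (316, 50, -53, 12), (319, 50, -55, 12), (322, 50, -57, 11), (325, 50, -59, 13), (328, 50, -
[... 755 characters left out ...]
1, 11, 19), (233, 9, 18), (235, 9, 8), (237, 7, 8), (239, 5, 9), (241, 4, 9), (243, 2, 8)]
180 [(205, 34, -1), (207, 32, 0), (209, 31, -1), (211, 29, 0), (213, 28, -1), (215, 26, 0), (217, 23, 6), (219, 6, 148), (221, 5, 149), (223, 4, 147), (225, 4, 148), (227, 3, 147), (229, 2, 148), (231, 1, 148), (233, 1, 148), (235, 0, 150), (237, -1, 147), (239, -2, 149), (241, -3, 148), (243, -3, 148)]
200 [(205, 35, 1), (207, 33, 1), (209, 31, -1), (211, 30, 1), (213, 28, 1), (215, 26, -1), (217, 24, 8), (219, 6, 146), (221, 5, 148), (223, -9, 275), (225, 4, 149), (227, 3, 148), (229, 2, 147), (231, 1, 148), (233, 1, 149), (235, 0, 148), (237, -1, 148), (239, -2, 148), (241, -2, 148), (243, -3, 148)]
```

The fence face is at y = +9 in my guessed frame, so the jaw already stands about 6 mm in. That puts the true seat at about (643.3,-270.9), and I'm placing at y = -7 from it.

Emit:
{"api": "drive_tool", "payload": {
  "motion": [
    [[0,0.003,0.01,0,0,0,0.02],[0,0.005,0.03,0,0,0,0.02],[0,0.005,0.05,0,0,0,0.02],[0,0.005,0.07,0,0,0,0.02],[0,0.005,0.085,0,0,0,0.02],[0,0.005,0.097,0,0,0,0.02],[0,0.005,0.104,0,0,0,0.02],[0,0.005,0.107,0,0,0,0.02],[0,0.005,0.1095,0,0,0,0.02],[0,0.005,0.1095,0,0,0,0.02],[0,0.005,0.1095,0,0,0,0.02]]
  ]
}}

```text
t: 8.55
eef_pos: [637.4, -274.6, 41.2]
ee_rot: [[0.434, -0.901, 0.001], [-0.901, -0.434, -0.0], [0.0, -0.0, -1.0]]
force: [0.3, -0.6, -1.5]
opening: 28.8
finger_force: 59.7
```

Emit:
{"api": "drive_tool", "payload": {
  "motion": [
    [[0,0,0.0005,0,0,0,0.02],[0,0,0.001,0,0,0,0.02],[0,0,0.001,0,0,0,0.02],[0,0,0.001,0,0,0,0.04],[0,0,0.001,0,0,0,0.045],[0,0,0.001,0,0,0,0.045],[0,0,-0.005,0,0,0,0.045],[0,0,-0.02,0,0,0,0.05],[0,0,-0.04,0,0,0,0.05],[0,0,-0.07,0,0,0,0.05],[0,0,-0.09,0,0,0,0.05],[0,0,-0.09,0,0,0,0.05]]
  ]
}}

```text
t: 10.05
eef_pos: [638.5, -275.1, 133.4]
ee_rot: [[0.434, -0.901, 0.004], [-0.901, -0.434, -0.002], [0.003, -0.003, -1.0]]
force: [0.1, -0.9, -0.6]
opening: 49.9
finger_force: 0.0
```

Run:
```python
from h import *
p=arm.capture("wrist"); cv2.imwrite("pics/w4.png",p["frame"])
print(rects(p,30,44,500,12000,xr=(520,760),yr=(-400,-170)))
for r in arm.pinpoint(p,"jaw_grip")[:2]:
    uv=np.array(r["centre"])*[512,384]; print(r["confidence"],uv,proj(p,uv,37))
c=cloud(p); m=(c[...,2]>44)&(c[...,2]<54)&(c[...,0]>560)&(c[...,0]<640)&(c[...,1]>-330)&(c[...,1]<-250); print("knob",c[m].mean(0),m.sum())
s=np.array([643.3,-270.9])
print([r for r in rects(p,15,21,500,12000,xr=(520,760),yr=(-400,-170))])
rel([591.5,-295.6,150],-64.3)
```

```text
[(733, -356, 64, 16, 30.3, 40.7, np.int32(2679)), (636, -275, 80, 30, -64.3, 37.9, np.int32(5059))]
0.67 [326.912  203.4048] [ 595.62924233 -294.95069401   37.        ]
knob [ 594.97210547 -295.1785014    49.36027991] 490
[(651, -267, 129, 36, -64.3, 17.9, np.int32(3784)), (597, -294, 85, 28, -64.3, 18.3, np.int32(3478))]
t 10.15 pos [ 636.9 -274.4  130.6] yaw_y -154.3 J [-23.  33.  90.   0.  58. 131.] open 50.1 F [ 0.4  0.  -1. ]
shift [-0.0007  0.0501 -0.0194] turn [ -0.   0. -90.] alt turn z 90.0
```

View pics/w4.png

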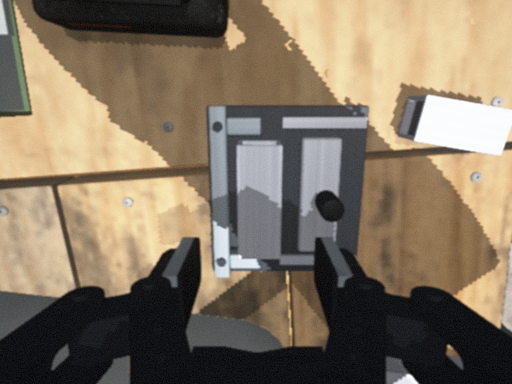

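The wrist view shows the middle tube flat in the jig between the stops (centre (260,200)) with the knob at (330,206). Next I'll turn 90° and grip the knob.

Emit:
{"api": "drive_tool", "payload": {
  "motion": [
    [[0,0.005,0,0,0,-9,0.05],[0,0.012,0,0,0,-19,0.05],[0,0.02,0,0,0,-29,0.05],[0,0.03,0,0,0,-39,0.05],[0,0.04,0,0,0,-49,0.05],[0,0.045,0,0,0,-59,0.05],[0,0.0467,0,0,0,-69,0.05],[0,0.0467,0,0,0,-78,0.05],[0.0005,0.0467,0,0,0,-86,0.05],[0.0005,0.0467,0,0,0,-90,0.05],[0.0005,0.0467,0,0,0,-90,0.05],[0.0005,0.0467,0,0,0,-90,0.05]]
  ]
}}

```text
t: 11.65
eef_pos: [595.0, -295.0, 130.0]
ee_rot: [[0.901, 0.433, -0.001], [0.433, -0.901, 0.001], [-0.001, -0.001, -1.0]]
force: [-0.1, 0.3, -0.3]
opening: 49.9
finger_force: 0.0
```

Run:
```python
from h import *
rel([595,-295.1,42],-64.3)
```

```text
t 11.65 pos [ 595. -295.  130.] yaw_y -64.4 J [-27.  31.  94.  -0.  56.  38.] open 49.9 F [-0.1  0.3 -0.3]
shift [0.0001 0.0002 0.088 ] turn [-0.1  0.  -0.1] alt turn z 179.9
```

Emit:
{"api": "drive_tool", "payload": {
  "motion": [
    [[0,0,0.015,0,0,0,0.05],[0,0,0.035,0,0,0,0.05],[0,0,0.055,0,0,0,0.05],[0,0,0.072,0,0,0,0.05],[0,0,0.083,0,0,0,0.05],[0,0,0.088,0,0,0,0.05],[0,0,0.088,0,0,0,0.03],[0,0,0.088,0,0,0,0.01],[0,0,0.088,0,0,0,0.01],[0,0,0.088,0,0,0,0.01],[0,0,0.088,0,0,0,0.01],[0,0,0.088,0,0,0,0.01]]
  ]
}}

```text
t: 13.15
eef_pos: [595.1, -294.3, 43.6]
ee_rot: [[0.901, 0.434, -0.001], [0.434, -0.901, 0.001], [0.0, -0.002, -1.0]]
force: [-1.8, 5.2, 3.7]
opening: 14.1
finger_force: 58.4
```

Emit:
{"api": "drive_tool", "payload": {
  "motion": [
    [[0.001,0,0,0,0,0,0.01],[0.003,0,0,0,0,0,0.01],[0.006,0,0,0,0,0,0.01],[0.009,0,0,0,0,0,0.01],[0.012,0,0,0,0,0,0.01],[0.015,0,0,0,0,0,0.01],[0.017,0,0,0,0,0,0.01],[0.018,0,0,0,0,0,0.01],[0.018,0,0,0,0,0,0.01]]
  ]
}}

```text
t: 14.28
eef_pos: [610.5, -286.8, 43.6]
ee_rot: [[0.901, 0.434, -0.002], [0.434, -0.901, 0.001], [-0.001, -0.002, -1.0]]
force: [-5.5, 3.4, 5.8]
opening: 13.8
finger_force: 58.6
```

Emit:
{"api": "drive_tool", "payload": {
  "motion": [
    [[0.001,0,0,0,0,0,0.01],[0.002,0,0,0,0,0,0.01],[0.003,0,0,0,0,0,0.01],[0.004,0,0,0,0,0,0.01],[0.0045,0,0,0,0,0,0.01],[0.005,0,0,0,0,0,0.01],[0.005,0,0,0,0,0,0.01]]
  ]
}}

```text
t: 15.15
eef_pos: [614.9, -284.7, 43.6]
ee_rot: [[0.901, 0.434, -0.002], [0.434, -0.901, 0.001], [-0.002, -0.002, -1.0]]
force: [-6.1, 2.6, 6.2]
opening: 13.8
finger_force: 58.6
```

Emit:
{"api": "drive_tool", "payload": {
  "motion": [
    [[0.0005,0,0,0,0,0,0.01],[0.001,0,0,0,0,0,0.01],[0.0015,0,0,0,0,0,0.01],[0.002,0,0,0,0,0,0.01],[0.002,0,0,0,0,0,0.01]]
  ]
}}

```text
t: 15.78
eef_pos: [615.6, -284.3, 43.6]
ee_rot: [[0.901, 0.434, -0.004], [0.434, -0.901, 0.001], [-0.003, -0.002, -1.0]]
force: [-11.1, -0.5, 8.8]
opening: 13.8
finger_force: 58.9
```

Emit:
{"api": "drive_tool", "payload": {
  "motion": [
    [[0.001,0,0,0,0,0,0.01],[0.001,0,0,0,0,0,0.01],[0.0,0,0,0,0,0,0.03],[0,0,0,0,0,0,0.05],[0,0,0,0,0,0,0.05],[0,0,-0.015,0,0,0,0.05],[0,0,-0.04,0,0,0,0.05],[0,0,-0.07,0,0,0,0.05],[0,0,-0.1,0,0,0,0.05],[0,0,-0.13,0,0,0,0.05],[0,0,-0.15,0,0,0,0.05],[0,0,-0.15,0,0,0,0.05]]
  ]
}}

```text
t: 17.27
eef_pos: [618.8, -284.8, 194.9]
ee_rot: [[0.901, 0.434, 0.003], [0.434, -0.901, -0.001], [0.002, 0.003, -1.0]]
force: [0.1, 0.6, -0.8]
opening: 50.0
finger_force: 0.0
```

Run:
```python
from h import *
p=arm.capture("wrist"); cv2.imwrite("pics/w5.png",p["frame"])
print("tubes",rects(p,26,42,500,12000,xr=(300,760),yr=(-500,-50)))
print("jig",[r for r in rects(p,15,21,500,12000,xr=(520,760),yr=(-400,-170))])
p=arm.capture("top")
print("top",rects(p,26,36,500,12000,xr=(300,700),yr=(-500,-50)))
rel([538,-380.5,180],106)
```

```text
tubes [(644, -163, 130, 6, 15.4, 34.5, np.int32(773)), (745, -385, 75, 62, -67.3, 39.9, np.int32(2163)), (644, -271, 80, 30, -64.3, 37.8, np.int32(3669)), (471, -179, 45, 30, 17.5, 29.7, np.int32(1307)), (422, -121, 61, 31, 29.0, 29.7, np.int32(1616)), (538, -379, 61, 30, 16.3, 29.7, np.int32(1365))]
jig [(652, -267, 130, 36, -64.2, 17.9, np.int32(2968)), (617, -284, 86, 26, -64.5, 18.3, np.int32(2168))]
top [(471, -180, 44, 29, 17.3, 31.8, np.int32(80)), (422, -122, 59, 29, 29.6, 30.9, np.int32(136))]
t 17.38 pos [ 617.5 -284.2  192.1] yaw_y -64.3 J [-25.  28.  89.  -0.  63.  39.] open 49.8 F [ 0.2 -0.  -0.2]
shift [-0.1134  0.0523  0.0122] turn [-0.   0.   9.7] alt turn z -170.3
```

View pics/w5.png

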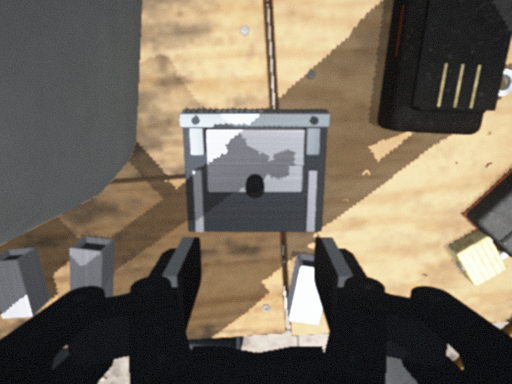

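The wrist view shows the middle tube clamped between the fence and the jaw at (255,160). The fit gives (644,-271), with the jaw at about 27.6 mm. Now the first short tube at (538,-379).

Emit:
{"api": "drive_tool", "payload": {
  "motion": [
    [[-0.025,0.01,0.005,0,0,2,0.06],[-0.06,0.025,0.02,0,0,5,0.06],[-0.09,0.04,0.035,0,0,8,0.06],[-0.108,0.049,0.05,0,0,9.4,0.06],[-0.113,0.0514,0.075,0,0,9.4,0.06],[-0.113,0.0514,0.1,0,0,9.4,0.06],[-0.113,0.0514,0.125,0,0,9.4,0.06],[-0.113,0.0514,0.145,0,0,9.4,0.06],[-0.113,0.0514,0.158,0,0,9.4,0.06],[-0.113,0.0514,0.165,0,0,9.4,0.06],[-0.113,0.0514,0.166,0,0,9.4,0.06],[-0.113,0.0514,0.166,0,0,9.4,0.06]]
  ]
}}

```text
t: 18.88
eef_pos: [538.8, -380.0, 27.4]
ee_rot: [[0.96, 0.281, 0.001], [0.281, -0.96, -0.001], [0.001, 0.001, -1.0]]
force: [0.2, 0.8, -0.8]
opening: 60.1
finger_force: 0.0
```

Emit:
{"api": "drive_tool", "payload": {
  "motion": [
    [[0,0,0,0,0,0,0.03],[0,0,0,0,0,0,0.02],[0,0,0,0,0,0,0.02],[0,0,0,0,0,0,0.02],[0,0,0,0,0,0,0.02],[0,0,-0.015,0,0,0,0.02],[0,0,-0.04,0,0,0,0.02],[0,0,-0.07,0,0,0,0.02],[0,0,-0.1,0,0,0,0.02],[0,0,-0.124,0,0,0,0.02],[0,0,-0.124,0,0,0,0.02],[0,0,-0.124,0,0,0,0.02]]
  ]
}}

```text
t: 20.38
eef_pos: [537.9, -379.4, 150.1]
ee_rot: [[0.96, 0.281, -0.001], [0.281, -0.96, 0.001], [-0.001, -0.001, -1.0]]
force: [0.2, -0.5, -1.1]
opening: 28.9
finger_force: 60.0
```

Run:
```python
from h import *
rel([330,-226,150],-73)
s=arm.get_state(); print(np.hypot(*s["eef_pos"][:2]))
p=arm.capture("top"); c=cloud(p)
# tray fits from top: band above bench
ok=(p["depth"]>0)&(c[...,2]>2.5)&(c[...,2]<20)&(c[...,0]>280)&(c[...,0]<560)&(c[...,1]>60)&(c[...,1]<400)
n,l,st,_=cv2.connectedComponentsWithStats(ok.astype(np.uint8))
for i in range(1,n):
    if st[i,4]>100: print(cv2.minAreaRect(c[l==i][:,:2].astype(np.float32)),st[i,4])
```

```text
t 20.38 pos [ 537.9 -379.4  150.1] yaw_y -73.7 J [-35.  29.  94.  -0.  57.  38.] open 28.9 F [ 0.2 -0.5 -1.1]
shift [-0.1563 -0.2057  0.0004] turn [-0.   0.  -0.7] alt turn z 179.3
658.2211018403802
((534.5501098632812, 292.6278076171875), (51.41416549682617, 80.6945571899414), 39.6134147644043) 113
((418.0897521972656, 128.92282104492188), (286.1181335449219, 151.1663360595703), 17.6270751953125) 1526
((411.3724670410156, 308.66070556640625), (285.7627868652344, 173.0398406982422), 18.00664710998535) 2033
```

Emit:
{"api": "drive_tool", "payload": {
  "motion": [
    [[-0.008,-0.012,-0.003,0,0,-5,0.02],[-0.022,-0.032,-0.006,0,0,-14,0.02],[-0.038,-0.054,-0.01,0,0,-24,0.02],[-0.054,-0.077,-0.014,0,0,-34,0.02],[-0.07,-0.1,-0.018,0,0,-44,0.02],[-0.085,-0.122,-0.02,0,0,-54,0.02],[-0.1,-0.143,-0.02,0,0,-64,0.02],[-0.114,-0.163,-0.02,0,0,-74,0.02],[-0.127,-0.181,-0.02,0,0,-84,0.02],[-0.138,-0.196,-0.02,0,0,-93,0.02],[-0.142,-0.2024,-0.02,0,0,-99,0.02],[-0.142,-0.2024,-0.02,0,0,-99.7,0.02]]
  ]
}}

```text
t: 21.92
eef_pos: [344.4, -224.9, 170.1]
ee_rot: [[-0.439, 0.899, -0.001], [0.899, 0.439, 0.001], [0.001, -0.001, -1.0]]
force: [0.6, -0.2, -1.3]
opening: 28.8
finger_force: 60.0
```

```bash
cat >> h.py <<'E'
def path(pts):
    s=arm.get_state(); R=np.array(s["ee_rot"]); p=np.array(s["eef_pos"])
    for q in pts: print(q,(R.T@(np.array(q)-p)/1000).round(3).tolist())
E
python3 - <<'E'
from h import *
rel([380,110,170],25.7)
path([[355,-185,170],[370,-140,170],[382,-90,170],[390,-40,170],[393,10,170],[392,55,170],[388,90,170],[385,110,170]])
E
```

```text
t 21.93 pos [ 344.4 -224.9  170.1] yaw_y 26.0 J [-33.   7. 123.   0.  50. -59.] open 28.8 F [ 0.6 -0.2 -1.3]
shift [0.2853 0.179  0.0004] turn [-0.  -0.1  0.3] alt turn z -179.7
[355, -185, 170] [0.031, 0.027, 0.0]
[370, -140, 170] [0.065, 0.06, 0.0]
[382, -90, 170] [0.105, 0.093, 0.0]
[390, -40, 170] [0.146, 0.122, 0.0]
[393, 10, 170] [0.19, 0.147, 0.0]
[392, 55, 170] [0.231, 0.166, 0.0]
[388, 90, 170] [0.264, 0.177, 0.0]
[385, 110, 170] [0.283, 0.183, 0.0]
```

Emit:
{"api": "drive_tool", "payload": {
  "motion": [
    [[0.012,0.01,0,0,0,0,0.02],[0.031,0.027,0,0,0,0,0.02],[0.065,0.06,0,0,0,0,0.02],[0.105,0.093,0,0,0,0,0.02],[0.146,0.122,0,0,0,0,0.02],[0.19,0.147,0,0,0,0,0.02],[0.231,0.166,0,0,0,0,0.02],[0.264,0.177,0,0,0,0,0.02],[0.283,0.183,0,0,0,0,0.02],[0.283,0.183,0,0,0,0,0.02]]
  ]
}}

```text
t: 23.18
eef_pos: [385.1, 110.7, 170.6]
ee_rot: [[-0.44, 0.898, -0.0], [0.898, 0.44, 0.0], [0.0, -0.0, -1.0]]
force: [-0.3, 0.3, -0.9]
opening: 28.4
finger_force: 60.0
```

Run:
```python
from h import *
p=arm.capture("wrist"); cv2.imwrite("pics/w6.png",p["frame"])
for q in ["row_short_floor","row_long_floor","tape_measure"]:
    for r in arm.pinpoint(p,q)[:2]:
        uv=np.array(r["centre"])*[512,384]; print(q,round(r["confidence"],2),uv.round(),proj(p,uv,5).round(1))
for lo,hi in [(11,20),(2.5,8)]:
    c=cloud(p); ok=(p["depth"]>0)&(c[...,2]>lo)&(c[...,2]<hi)&(c[...,1]>20)
    ok=cv2.morphologyEx(ok.astype(np.uint8),cv2.MORPH_OPEN,np.ones((3,3)))
    n,l,st,_=cv2.connectedComponentsWithStats(ok)
    for i in range(1,n):
        if st[i,4]>300: print(lo,cv2.minAreaRect(c[l==i][:,:2].astype(np.float32)),st[i,4])
rel([380,110,170],25.7)
```

```text
row_short_floor 0.55 [358. 167.] [457.  158.5   5. ]
row_short_floor 0.26 [257. 254.] [415.4  47.3   5. ]
11 ((242.92665100097656, 141.70176696777344), (8.706674575805664, 102.3622817993164), 5.166135311126709) 1249
11 ((387.2393798828125, 248.52688598632812), (167.90521240234375, 29.529497146606445), 26.088642120361328) 3245
11 ((457.7628479003906, 157.58309936523438), (167.92623901367188, 88.20491027832031), 27.173887252807617) 5029
2.5 ((385.3828125, 254.248779296875), (152.8710174560547, 22.395004272460938), 26.006303787231445) 6312
2.5 ((459.0516662597656, 157.45889282226562), (153.33572387695312, 72.44380187988281), 27.053455352783203) 14054
t 23.38 pos [385.4 108.7 170.7] yaw_y 26.0 J [ 16.   6. 124.  -0.  50. -10.] open 29.1 F [ 0.8 -0.6 -1.8]
shift [ 0.0035 -0.0043  0.0007] turn [-0.   0.   0.3] alt turn z -179.7
```

View pics/w6.png

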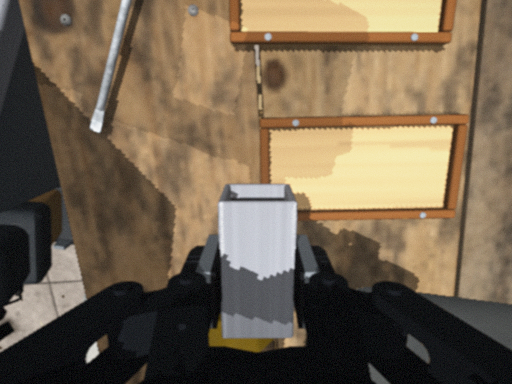

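The wrist view shows the held short tube at (257,260). The narrow tray is at (360,168), fitted centre (458.4,157.5) with the row at 27.1°. The edge of the wide tray is at (340,20).

Emit:
{"api": "drive_tool", "payload": {
  "motion": [
    [[0.002,0.02,0,0,0,-0.5,0.02],[0.005,0.05,0.01,0,0,-1.1,0.02],[0.009,0.085,0.03,0,0,-1.1,0.02],[0.012,0.11,0.055,0,0,-1.1,0.02],[0.0124,0.117,0.08,0,0,-1.1,0.02],[0.0124,0.117,0.1,0,0,-1.1,0.02],[0.0124,0.117,0.117,0,0,-1.1,0.02],[0.0124,0.117,0.129,0,0,-1.1,0.02],[0.0124,0.117,0.135,0,0,-1.1,0.02],[0.0124,0.117,0.138,0,0,-1.1,0.02],[0.0124,0.117,0.138,0,0,-1.1,0.02],[0.0124,0.117,0.138,0,0,-1.1,0.02]]
  ]
}}

```text
t: 24.88
eef_pos: [485.4, 171.7, 33.2]
ee_rot: [[-0.456, 0.89, 0.001], [0.89, 0.456, 0.0], [-0.0, 0.001, -1.0]]
force: [0.3, 0.2, -0.5]
opening: 28.8
finger_force: 60.1
```

Emit:
{"api": "drive_tool", "payload": {
  "motion": [
    [[0,0,0.0008,0,0,0,0.02],[0,0,0.0008,0,0,0,0.02],[0,0,0.0008,0,0,0,0.035],[0,0,0.0008,0,0,0,0.042],[0,0,0.0008,0,0,0,0.042],[0,0,-0.01,0,0,0,0.042],[0,0,-0.03,0,0,0,0.042],[0,0,-0.06,0,0,0,0.05],[0,0,-0.1,0,0,0,0.06],[0,0,-0.13,0,0,0,0.06],[0,0,-0.14,0,0,0,0.06],[0,0,-0.14,0,0,0,0.06]]
  ]
}}

```text
t: 26.38
eef_pos: [485.2, 171.7, 173.1]
ee_rot: [[-0.456, 0.89, 0.001], [0.89, 0.456, 0.0], [-0.0, 0.001, -1.0]]
force: [0.6, -0.1, -0.6]
opening: 60.0
finger_force: 0.0
```

Run:
```python
from h import *
p=arm.capture("wrist")
print("w",rects(p,31,39,500,12000,xr=(250,600),yr=(0,450)))
p=arm.capture("top"); print("top",rects(p,26,40,500,12000,xr=(300,700),yr=(-500,300)))
p=arm.capture("scene"); print("sc",rects(p,26,40,500,12000,xr=(300,700),yr=(-500,300)))
rel([422,-122,26],119)
path([[385,110,170],[390,60,170],[393,10,170],[390,-40,170],[382,-85,170],[390,-110,170],[422,-121.5,150]])
```

```text
w [(485, 172, 60, 30, -62.2, 34.9, np.int32(2787)), (541, 74, 125, 18, 29.2, 35.1, np.int32(584))]
top [(642, -269, 42, 21, -1.2, 37.8, np.int32(37)), (491, 159, 34, 30, -64.8, 35.8, np.int32(81)), (445, -189, 99, 30, 18.0, 31.5, np.int32(262)), (422, -122, 59, 30, 29.9, 31.2, np.int32(154))]
sc [(422, -20, 71, 30, 4.0, 32.9, np.int32(94)), (422, -122, 60, 32, 30.1, 30.2, np.int32(187)), (445, -189, 100, 34, 18.0, 30.1, np.int32(363)), (628, -165, 148, 24, 6.3, 33.2, np.int32(151)), (644, -273, 81, 31, -64.6, 37.8, np.int32(356))]
t 26.52 pos [484.3 171.3 171.6] yaw_y 27.1 J [ 19.  16. 111.  -0.  53.  -8.] open 60.1 F [0.1 0.9 0.2]
shift [-0.2327 -0.189   0.1459] turn [-0.1  0.1 88.1] alt turn z -91.9
[385, 110, 170] [-0.009, -0.116, 0.002]
[390, 60, 170] [-0.056, -0.135, 0.002]
[393, 10, 170] [-0.102, -0.155, 0.002]
[390, -40, 170] [-0.145, -0.18, 0.002]
[382, -85, 170] [-0.181, -0.208, 0.002]
[390, -110, 170] [-0.207, -0.212, 0.002]
[422, -121.5, 150] [-0.232, -0.189, 0.022]
```

Emit:
{"api": "drive_tool", "payload": {
  "motion": [
    [[-0.002,-0.03,0,0,0,0,0.06],[-0.006,-0.075,0,0,0,0,0.06],[-0.009,-0.112,0,0,0,-6,0.06],[-0.028,-0.125,0,0,0,-15,0.06],[-0.056,-0.135,0,0,0,-24,0.05],[-0.08,-0.145,0,0,0,-33,0.05],[-0.102,-0.155,0,0,0,-42,0.05],[-0.125,-0.167,0,0,0,-52,0.05],[-0.145,-0.18,0,0,0,-62,0.05],[-0.17,-0.198,0,0,0,-72,0.05],[-0.19,-0.2,0.002,0,0,-81,0.05],[-0.2,-0.2,0.002,0,0,-86,0.05]]
  ]
}}

```text
t: 28.02
eef_pos: [397.8, -98.4, 169.7]
ee_rot: [[-0.919, -0.395, -0.002], [-0.395, 0.919, 0.0], [0.002, 0.001, -1.0]]
force: [0.2, -0.4, -0.5]
opening: 50.1
finger_force: 0.0
```

Run:
```python
from h import *
rel([422,-121.7,26],119)
p=arm.capture("wrist"); print("w",rects(p,22,37,500,12000,xr=(250,600),yr=(-450,0)))
p=arm.capture("scene"); print("sc",rects(p,26,37,500,12000,xr=(300,700),yr=(-500,-50)))
```

```text
t 28.02 pos [397.8 -98.4 169.7] yaw_y 113.3 J [ -14.    7.  123.   -0.   50. -127.] open 50.1 F [ 0.2 -0.4 -0.5]
shift [-0.0132 -0.0311  0.1436] turn [ 0.1 -0.1 -5.7] alt turn z 174.3
w [(444, -187, 100, 31, 17.9, 29.9, np.int32(4789)), (421, -120, 60, 30, 29.8, 30.0, np.int32(2712)), (394, -22, 40, 16, -34.5, 30.6, np.int32(484))]
sc [(422, -122, 60, 33, 27.3, 30.2, np.int32(189)), (445, -189, 100, 33, 17.7, 30.2, np.int32(360)), (634, -165, 136, 14, 11.3, 31.8, np.int32(109))]
```

Emit:
{"api": "drive_tool", "payload": {
  "motion": [
    [[-0.007,-0.016,0.01,0,0,-3,0.05],[-0.013,-0.0306,0.03,0,0,-6,0.05],[-0.013,-0.0306,0.06,0,0,-6,0.05],[-0.013,-0.0306,0.09,0,0,-6,0.05],[-0.013,-0.0306,0.115,0,0,-6,0.05],[-0.013,-0.0306,0.133,0,0,-6,0.05],[-0.013,-0.0306,0.142,0,0,-6,0.05],[-0.013,-0.0306,0.1437,0,0,-6,0.05],[-0.013,-0.0306,0.1437,0,0,-6,0.05],[-0.013,-0.0306,0.1437,0,0,-6,0.02],[-0.013,-0.0306,0.1437,0,0,-6,0.02],[-0.013,-0.0306,0.1437,0,0,-6,0.02]]
  ]
}}

```text
t: 29.62
eef_pos: [422.8, -120.7, 27.9]
ee_rot: [[-0.874, -0.487, 0.001], [-0.487, 0.874, -0.0], [-0.001, -0.001, -1.0]]
force: [0.1, 1.4, 7.6]
opening: 28.6
finger_force: 59.8
```

Emit:
{"api": "drive_tool", "payload": {
  "motion": [
    [[0,0,0,0,0,0,0.02],[0,0,0,0,0,0,0.02],[0,0,0,0,0,0,0.02],[0,0,-0.02,0,0,0,0.02],[0,0,-0.05,0,0,0,0.02],[0,0,-0.08,0,0,0,0.02],[0,0,-0.11,0,0,0,0.02],[0,0,-0.135,0,0,0,0.02],[0,0,-0.144,0,0,0,0.02],[0,0,-0.144,0,0,0,0.02]]
  ]
}}

```text
t: 30.88
eef_pos: [422.4, -120.7, 171.3]
ee_rot: [[-0.874, -0.487, 0.001], [-0.487, 0.874, -0.0], [-0.001, -0.001, -1.0]]
force: [0.4, -0.1, -1.1]
opening: 28.9
finger_force: 59.6
```

Run:
```python
from h import *
rel([431.7,143.8,31.8],27.1)
path([[395,-80,170],[395,-40,170],[393,10,170],[390,60,170],[385,105,170],[405,130,170],[431.7,143.8,140]])
```

```text
t 30.88 pos [ 422.4 -120.7  171.3] yaw_y 119.1 J [ -16.    9.  120.   -0.   51. -135.] open 28.9 F [ 0.4 -0.1 -1.1]
shift [-0.1367  0.2266  0.1394] turn [ -0.1   0.  -88. ] alt turn z 92.0
[395, -80, 170] [0.004, 0.049, 0.001]
[395, -40, 170] [-0.015, 0.084, 0.001]
[393, 10, 170] [-0.038, 0.128, 0.001]
[390, 60, 170] [-0.06, 0.174, 0.001]
[385, 105, 170] [-0.077, 0.215, 0.001]
[405, 130, 170] [-0.107, 0.227, 0.001]
[431.7, 143.8, 140] [-0.137, 0.227, 0.031]
```

Emit:
{"api": "drive_tool", "payload": {
  "motion": [
    [[0.003,0.015,0,0,0,5,0.02],[0.004,0.045,0,0,0,14,0.02],[-0.015,0.084,0,0,0,23,0.02],[-0.03,0.112,0,0,0,32,0.02],[-0.042,0.136,0,0,0,41,0.02],[-0.052,0.158,0,0,0,50,0.02],[-0.062,0.178,0,0,0,59,0.02],[-0.072,0.2,0,0,0,68,0.02],[-0.085,0.215,0,0,0,77,0.02],[-0.105,0.225,0,0,0,86,0.02],[-0.125,0.227,0,0,0,91,0.02],[-0.137,0.227,0.01,0,0,92,0.02]]
  ]
}}

```text
t: 32.38
eef_pos: [432.0, 144.9, 160.1]
ee_rot: [[-0.456, 0.89, -0.0], [0.89, 0.456, -0.0], [0.0, -0.0, -1.0]]
force: [-0.8, 0.2, -0.6]
opening: 28.6
finger_force: 59.7
```

Run:
```python
from h import *
p=arm.capture("wrist"); cv2.imwrite("pics/w7.png",p["frame"])
print("w",rects(p,31,39,500,12000,xr=(250,600),yr=(0,450)))
rel([431.7,143.8,32.7],27.1)
```

```text
w [(485, 172, 60, 31, -62.8, 35.0, np.int32(3098))]
t 32.42 pos [432.3 145.  158.9] yaw_y 27.2 J [ 18.  12. 118.   0.  50.  -9.] open 28.9 F [-0.2  0.8 -0.8]
shift [-0.0008 -0.001   0.1262] turn [-0.1 -0.   0.1] alt turn z -179.9
```

View pics/w7.png

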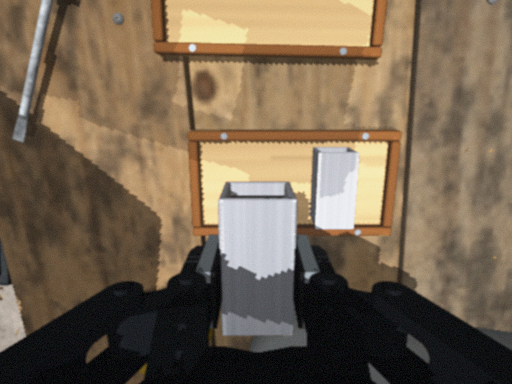

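The wrist view shows short tube 1 flat in the narrow tray at (335,190), with the second held above its free half. I'm placing it now.

Emit:
{"api": "drive_tool", "payload": {
  "motion": [
    [[-0.001,-0.001,0.015,0,0,0,0.02],[-0.001,-0.001,0.04,0,0,0,0.02],[-0.001,-0.001,0.07,0,0,0,0.02],[-0.001,-0.001,0.095,0,0,0,0.02],[-0.001,-0.001,0.112,0,0,0,0.02],[-0.001,-0.001,0.121,0,0,0,0.02],[-0.001,-0.001,0.1255,0,0,0,0.02],[-0.001,-0.001,0.127,0,0,0,0.02],[-0.001,-0.001,0.127,0,0,0,0.02]]
  ]
}}

```text
t: 33.55
eef_pos: [431.2, 143.1, 34.4]
ee_rot: [[-0.456, 0.89, 0.001], [0.89, 0.456, 0.0], [-0.0, 0.001, -1.0]]
force: [-0.4, 0.1, -1.1]
opening: 28.7
finger_force: 59.7
```

Emit:
{"api": "drive_tool", "payload": {
  "motion": [
    [[0,0,0,0,0,0,0.02],[0,0,0,0,0,0,0.035],[0,0,0,0,0,0,0.042],[0,0,0,0,0,0,0.042],[0,0,-0.01,0,0,0,0.042],[0,0,-0.03,0,0,0,0.042],[0,0,-0.06,0,0,0,0.05],[0,0,-0.1,0,0,0,0.06],[0,0,-0.13,0,0,0,0.06],[0,0,-0.14,0,0,0,0.06],[0,0,-0.14,0,0,0,0.06]]
  ]
}}

```text
t: 34.92
eef_pos: [431.1, 143.1, 174.5]
ee_rot: [[-0.456, 0.89, 0.001], [0.89, 0.456, 0.0], [-0.0, 0.001, -1.0]]
force: [-0.9, -0.1, 0.3]
opening: 59.7
finger_force: 0.0
```

Run:
```python
from h import *
p=arm.capture("wrist")
print("w",rects(p,31,39,500,12000,xr=(250,600),yr=(0,450)))
p=arm.capture("scene"); print("sc",rects(p,26,40,500,12000,xr=(300,700),yr=(-500,300)))
p=arm.capture("top"); print("top",rects(p,26,40,500,12000,xr=(300,700),yr=(-500,300)))
rel([445,-188.5,26],108)
path([[390,105,170],[393,60,170],[395,10,170],[393,-40,170],[390,-90,170],[395,-140,170]])
```

```text
w [(430, 144, 60, 30, -63.2, 34.9, np.int32(2777)), (485, 172, 60, 31, -63.1, 35.0, np.int32(2795)), (442, 18, 41, 17, -28.2, 35.1, np.int32(251)), (509, 55, 75, 16, 47.4, 35.1, np.int32(327))]
sc [(431, 142, 65, 30, -63.1, 35.2, np.int32(122)), (425, -19, 73, 28, 7.8, 33.5, np.int32(89)), (445, -189, 100, 33, 17.2, 30.2, np.int32(361)), (629, -166, 145, 22, 7.3, 32.5, np.int32(148)), (644, -273, 80, 31, -64.6, 37.9, np.int32(353))]
top [(652, -291, 37, 29, -68.2, 37.7, np.int32(53)), (636, -250, 47, 26, -36.5, 36.8, np.int32(52)), (445, -189, 99, 30, 17.7, 31.3, np.int32(246)), (437, 129, 30, 29, 26.5, 35.6, np.int32(66))]
t 35.08 pos [430.3 142.8 173. ] yaw_y 27.1 J [ 18.  11. 118.  -0.  52.  -9.] open 60.1 F [ 0.5 -0.8 -1.5]
shift [-0.3016 -0.1377  0.1472] turn [ -0.1  -0.1 -80.9] alt turn z 99.1
[390, 105, 170] [-0.015, -0.053, 0.003]
[393, 60, 170] [-0.057, -0.071, 0.003]
[395, 10, 170] [-0.102, -0.092, 0.003]
[393, -40, 170] [-0.146, -0.117, 0.003]
[390, -90, 170] [-0.189, -0.142, 0.003]
[395, -140, 170] [-0.236, -0.16, 0.003]
```

Emit:
{"api": "drive_tool", "payload": {
  "motion": [
    [[-0.004,-0.02,0,0,0,0,0.06],[-0.012,-0.048,0,0,0,-4,0.06],[-0.033,-0.06,0,0,0,-12,0.06],[-0.057,-0.071,0,0,0,-20,0.06],[-0.08,-0.081,0,0,0,-28,0.05],[-0.102,-0.092,0,0,0,-36,0.05],[-0.125,-0.105,0,0,0,-44,0.05],[-0.15,-0.119,0,0,0,-52,0.05],[-0.175,-0.133,0,0,0,-60,0.05],[-0.2,-0.146,0,0,0,-68,0.05],[-0.225,-0.156,0,0,0,-76,0.05],[-0.236,-0.16,0,0,0,-80.9,0.05]]
  ]
}}

```text
t: 36.58
eef_pos: [394.6, -141.0, 173.3]
ee_rot: [[-0.95, -0.312, -0.002], [-0.312, 0.95, 0.0], [0.002, 0.001, -1.0]]
force: [-0.6, 0.5, -0.7]
opening: 49.9
finger_force: 0.0
```

Run:
```python
from h import *
p=arm.capture("wrist"); R=rects(p,22,37,2000,12000,xr=(250,600),yr=(-450,-60)); print("w",R)
rel([R[0][0]+.5,R[0][1]-.7,26],R[0][4]+90)
```

```text
w [(443, -188, 99, 31, 18.3, 30.0, np.int32(3077))]
t 36.62 pos [ 395.  -141.6  173.4] yaw_y 108.4 J [ -20.    8.  122.   -0.   51. -128.] open 50.0 F [-0.2 -0.1  0.5]
shift [-0.0314 -0.0601  0.1473] turn [ 0.  -0.1  0.1] alt turn z -179.9
```

Emit:
{"api": "drive_tool", "payload": {
  "motion": [
    [[-0.01,-0.02,0.005,0,0,0,0.05],[-0.026,-0.048,0.025,0,0,0,0.05],[-0.032,-0.06,0.055,0,0,0,0.05],[-0.032,-0.06,0.085,0,0,0,0.05],[-0.032,-0.06,0.113,0,0,0,0.05],[-0.032,-0.06,0.133,0,0,0,0.05],[-0.032,-0.06,0.144,0,0,0,0.05],[-0.032,-0.06,0.147,0,0,0,0.05],[-0.032,-0.06,0.147,0,0,0,0.05],[-0.032,-0.06,0.147,0,0,0,0.02],[-0.032,-0.06,0.147,0,0,0,0.02],[-0.032,-0.06,0.147,0,0,0,0.02]]
  ]
}}

```text
t: 38.12
eef_pos: [445.7, -187.3, 28.0]
ee_rot: [[-0.951, -0.309, 0.001], [-0.309, 0.951, -0.0], [-0.001, -0.001, -1.0]]
force: [-1.1, 1.2, 5.6]
opening: 28.1
finger_force: 60.0
```

Emit:
{"api": "drive_tool", "payload": {
  "motion": [
    [[0,0,0,0,0,0,0.02],[0,0,0,0,0,0,0.02],[0,0,0,0,0,0,0.02],[0,0,-0.02,0,0,0,0.02],[0,0,-0.05,0,0,0,0.02],[0,0,-0.08,0,0,0,0.02],[0,0,-0.11,0,0,0,0.02],[0,0,-0.135,0,0,0,0.02],[0,0,-0.144,0,0,0,0.02],[0,0,-0.144,0,0,0,0.02]]
  ]
}}

```text
t: 39.38
eef_pos: [445.4, -187.2, 171.3]
ee_rot: [[-0.951, -0.31, 0.001], [-0.31, 0.951, -0.0], [-0.001, -0.001, -1.0]]
force: [-0.0, 0.5, -0.6]
opening: 28.6
finger_force: 59.4
```

Run:
```python
from h import *
rel([300,210,170],27)
path([[395,-140,170],[393,-90,170],[395,-40,170],[393,10,170],[388,60,170],[375,110,170],[355,155,170],[330,190,170],[320,205,170]])
```

```text
t 39.38 pos [ 445.4 -187.2  171.3] yaw_y 108.0 J [ -23.   13.  115.    0.   52. -131.] open 28.6 F [-0.   0.5 -0.6]
shift [0.0153 0.4227 0.0011] turn [ 0.   0.1 81. ] alt turn z -99.0
[395, -140, 170] [0.033, 0.06, 0.001]
[393, -90, 170] [0.02, 0.109, 0.001]
[395, -40, 170] [0.002, 0.156, 0.001]
[393, 10, 170] [-0.011, 0.204, 0.001]
[388, 60, 170] [-0.022, 0.253, 0.001]
[375, 110, 170] [-0.025, 0.304, 0.001]
[355, 155, 170] [-0.02, 0.353, 0.001]
[330, 190, 170] [-0.007, 0.394, 0.001]
[320, 205, 170] [-0.002, 0.412, 0.001]
```

Emit:
{"api": "drive_tool", "payload": {
  "motion": [
    [[0.015,0.025,0,0,0,4,0.02],[0.033,0.06,0,0,0,12,0.02],[0.02,0.105,0,0,0,21,0.02],[0.003,0.15,0,0,0,30,0.02],[-0.01,0.195,0,0,0,39,0.02],[-0.02,0.24,0,0,0,48,0.02],[-0.024,0.285,0,0,0,57,0.02],[-0.023,0.328,0,0,0,66,0.02],[-0.015,0.365,0,0,0,74,0.02],[-0.007,0.394,0,0,0,80,0.02],[-0.002,0.41,0,0,0,81,0.02],[-0.002,0.412,0,0,0,81,0.02]]
  ]
}}

```text
t: 40.88
eef_pos: [318.6, 205.4, 170.2]
ee_rot: [[-0.457, 0.89, -0.002], [0.89, 0.457, -0.001], [-0.0, -0.002, -1.0]]
force: [0.4, -0.7, -2.1]
opening: 28.6
finger_force: 59.5
```

Run:
```python
from h import *
p=arm.capture("wrist"); cv2.imwrite("pics/w8.png",p["frame"])
for q in ["row_long_floor"]:
    for r in arm.pinpoint(p,q)[:2]:
        uv=np.array(r["centre"])*[512,384]; print(q,round(r["confidence"],2),uv.round(),proj(p,uv,5).round(1))
for lo,hi in [(11,20),(2.5,8),(150,200)]:
    c=cloud(p); ok=(p["depth"]>0)&(c[...,2]>lo)&(c[...,2]<hi)&(c[...,1]>20)
    ok=cv2.morphologyEx(ok.astype(np.uint8),cv2.MORPH_OPEN,np.ones((3,3)))
    n,l,st,_=cv2.connectedComponentsWithStats(ok)
    for i in range(1,n):
        if st[i,4]>300: print(lo,cv2.minAreaRect(c[l==i][:,:2].astype(np.float32)),st[i,4])
rel([370,290,32.5],27)
```

```text
row_long_floor 0.58 [358. 113.] [365.9 293.    5. ]
11 ((204.90411376953125, 287.9666442871094), (26.125049591064453, 38.844669342041016), 52.56747055053711) 1054
11 ((241.56698608398438, 255.27296447753906), (7.6011552810668945, 98.10205841064453), 2.6319596767425537) 850
11 ((365.536376953125, 293.1976318359375), (168.08633422851562, 128.3565216064453), 25.94118309020996) 6812
11 ((466.68585205078125, 331.6143493652344), (32.53046798706055, 12.982693672180176), 29.131303787231445) 499
11 ((241.68209838867188, 147.41741943359375), (8.504219055175781, 113.73506927490234), 5.609814643859863) 981
11 ((470.40374755859375, 178.353271484375), (125.65320587158203, 64.4556884765625), 26.921791076660156) 1803
2.5 ((366.3828125, 293.45697021484375), (153.60879516601562, 113.16307067871094), 25.819469451904297) 25025
2.5 ((449.2074279785156, 169.57623291015625), (49.3238525390625, 35.73451232910156), 27.965023040771484) 882
2.5 ((503.65826416015625, 188.179931640625), (45.42168045043945, 52.30480194091797), 27.176021575927734) 1004
150 ((313.8171081542969, 212.97116088867188), (55.14884948730469, 89.66888427734375), 8.620833396911621) 19743
t 40.98 pos [319.4 205.  170.5] yaw_y 27.1 J [ 32.   4. 126.  -0.  50.   5.] open 28.6 F [ 0.4 -0.2 -0.6]
shift [0.0527 0.084  0.1379] turn [-0.1  0.   0.1] alt turn z -179.9
```

View pics/w8.png

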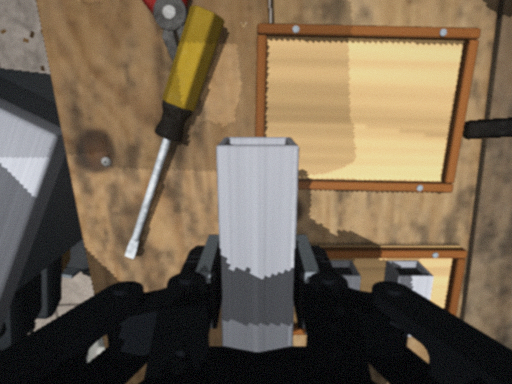

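The wrist view shows the long tube held at (258,240). The wide tray is at (365,113), fitted centre (366,293.3) at 25.9°.

Emit:
{"api": "drive_tool", "payload": {
  "motion": [
    [[0.01,0.015,0,0,0,0.5,0.02],[0.028,0.04,0.005,0,0,1.2,0.02],[0.047,0.067,0.02,0,0,1.2,0.02],[0.0564,0.0818,0.045,0,0,1.2,0.02],[0.0564,0.0818,0.075,0,0,1.2,0.02],[0.0564,0.0818,0.1,0,0,1.2,0.02],[0.0564,0.0818,0.118,0,0,1.2,0.02],[0.0564,0.0818,0.13,0,0,1.2,0.02],[0.0564,0.0818,0.136,0,0,1.2,0.02],[0.0564,0.0818,0.138,0,0,1.2,0.02],[0.0564,0.0818,0.138,0,0,1.2,0.02],[0.0564,0.0818,0.138,0,0,1.2,0.02]]
  ]
}}

```text
t: 42.48
eef_pos: [367.1, 292.9, 33.6]
ee_rot: [[-0.436, 0.9, 0.001], [0.9, 0.436, 0.001], [0.0, 0.001, -1.0]]
force: [0.1, -0.1, -0.2]
opening: 28.7
finger_force: 59.6
```

Emit:
{"api": "drive_tool", "payload": {
  "motion": [
    [[0,0,0,0,0,0,0.02],[0,0,0,0,0,0,0.035],[0,0,0,0,0,0,0.045],[0,0,0,0,0,0,0.045],[0,0,-0.01,0,0,0,0.045],[0,0,-0.03,0,0,0,0.045],[0,0,-0.06,0,0,0,0.05],[0,0,-0.1,0,0,0,0.06],[0,0,-0.14,0,0,0,0.06],[0,0,-0.16,0,0,0,0.06],[0,0,-0.16,0,0,0,0.06]]
  ]
}}

```text
t: 43.85
eef_pos: [367.6, 293.3, 195.1]
ee_rot: [[-0.436, 0.9, 0.003], [0.9, 0.436, 0.002], [0.001, 0.004, -1.0]]
force: [-0.2, 0.2, -0.7]
opening: 60.0
finger_force: 0.0
```

Run:
```python
from h import *
rel([366,293,200],26)
p=arm.capture("wrist"); print("w",rects(p,31,39,500,12000,xr=(250,600),yr=(0,450)))
p=arm.capture("scene"); cv2.imwrite("pics/s9.png",p["frame"])
print("sc",rects(p,26,40,500,12000,xr=(300,700),yr=(-500,400)))
print("jig",rects(p,15,21,500,12000,xr=(520,760),yr=(-400,-170)))
```

```text
t 43.85 pos [367.6 293.3 195.1] yaw_y 25.8 J [ 38.  10. 115.   0.  55.  13.] open 60.0 F [-0.2  0.2 -0.7]
shift [ 0.0004 -0.0016 -0.0049] turn [ 0.2 -0.  -0.2] alt turn z 179.8
w [(366, 294, 100, 30, -64.2, 34.9, np.int32(4023)), (482, 178, 47, 30, -62.8, 34.9, np.int32(1052)), (426, 153, 42, 30, -62.5, 34.9, np.int32(1105))]
sc [(367, 291, 107, 30, -64.0, 34.9, np.int32(158)), (431, 143, 64, 30, -63.6, 35.0, np.int32(122)), (424, -20, 73, 29, 6.5, 33.8, np.int32(85)), (629, -165, 144, 20, 7.5, 33.0, np.int32(150)), (644, -272, 80, 31, -64.1, 37.9, np.int32(366))]
jig [(652, -268, 130, 36, -64.8, 18.2, np.int32(215)), (618, -285, 86, 31, -62.7, 18.4, np.int32(295))]
```

View pics/s9.png

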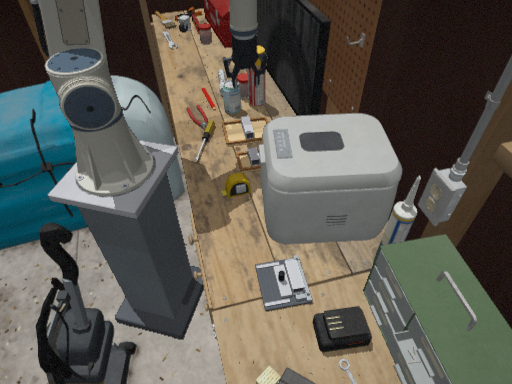

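The scene view shows a clear bench. The tubes are in the trays at (247,127) and (255,155), the middle one is clamped in the jig at (287,280), and the tape is untouched. The depth fits confirm every position, so I'm handing in.

```bash
python3 -c "
from station import arm
print(arm.hand_in())"
```

```text
the job is handed in; nothing more can be done
None
```

I handed the job in at about 44 s: the two short spacers are in the narrow tray, the only long one found is in the wide tray, and the middle one is clamped in the jig against the fence; final camera checks confirmed the positions, but `hand_in()` returned no verdict.

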